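# Load the next filter glass into the bench transmission gauge

### The job

Load the top filter glass into the transmission gauge: draw the carriage out by its black grip to its loading stop, slide the top glass sideways off the stack over the sill until it drops flat into the carriage's pocket, then gently push the carriage fully home under the light head. Slide the glass, do not lift it off, and press on it only lightly; leave the other glasses stacked in the magazine and everything else where it stands.

Things in the scene. Friction and masses are not known exactly. Their poses are not given: they have to be found in the camera images.
- gauge: Bench transmission gauge, fixed to the desk: black base plate 152 x 160 mm, 12 mm high, with magazine (-y side), carriage (+y side) and a grey light head, 94 mm high, bridging the far (+x) end of the carriage's rails. Origin on the desk below the pocket's middle when the carriage is at its loading stop. x: the way the carriage goes home; y: from magazine to pocket; z up.
- magazine (a point): Middle of the magazine's slot at the height of its wall tops, 49 mm above the desk, 74 mm to -y of the gauge's origin. Aluminium, slot 63 x 63 mm; its walls at -x, +x and -y end 2 mm above the face of the top glass, so the glass has no free edge and is moved by fingertips pressed on its face, 74 mm along the gauge's y.
- sill (a point): Middle of the top of the low sill, the magazine's 4 mm wall towards the carriage, 40 mm above the desk: 2 mm below the underside of the unpressed top glass, so that one can pass over it and the three others are held back.
- pocket (a point): Middle of the floor of the carriage's 63 x 63 mm pocket, 37 mm above the desk, axes as the gauge; moves with the carriage. Next to the sill is a lip 6 mm wide, 2.5 mm above the floor, over which the glass slides and behind which it drops. At +y a stop, 7 mm above the floor, 31.5 mm from the middle; at -x and +x guides as high, flared at the mouth.
- carriage (a joint): Slide of the aluminium carriage, m: 0 = drawn out (-x) against its loading stop, where the pocket stands opposite the magazine; 0.070 = home under the light head, against its stop. It starts part way in, stays where it is left and takes about 3 N to move.
- grip (a point): Upright black grip at the -x end of the carriage, 11 mm along x, 22 mm along y; this point is in its middle, 10 mm below its top and 67 mm above the desk. Free all round and above down to 37 mm above the desk. It moves with the carriage along the gauge's x.
- glass_top_mid (a point): Centre of the top filter glass, the one to load: dark grey polished plate 60 x 60 x 5 mm, 45 g; its face is 2.5 mm above this point, at first 47 mm above the desk. Slippery on glass and metal (friction 0.2), not under a finger. Past the sill it lies on rigid metal and steps down about 5 mm in all, so the fingers must follow it down. Over 20 N may break it.
- glass_second_mid (a point): Centre of the second filter glass, same size, under the top one; stays in the magazine. The stack of four rests on a spring lifter that is pressed up against a stop: it gives way from a push of about 2 N, 1 mm for each further 4 N. Pushed down with more than about 10 N the top glass sinks behind the sill and jams.
- glass_third_mid (a point): Centre of the third filter glass, same size, under the second; stays in the magazine.
- glass_bottom_mid (a point): Centre of the lowest filter glass, same size; stays in the magazine.
- beaker: Clear beaker, 57 mm wide, 66 mm high, on the desk, origin under its centre: leave it.
- petri: Clear lidded dish, 55 mm wide, 14 mm high, beside the gauge, origin under its centre: leave it.
- cassette: Spare pump cassette, a flat arched plastic part 55 x 184 x 10 mm lying on the desk: leave it.
- white_bottle: Small white capped bottle, 28 mm wide, 44 mm high, standing on the gauge's base plate behind the magazine (far side), origin under its centre: leave it.
There are look-alikes about, which are no part of the job. What is shaped like the part that bears glass_top_mid but yellow is not meant. There is more than one size of the gauge; the one meant has the size given above.

How it is judged (in metres and radians):
On the way, in this order (a step that is already met when the one before it is completed fails the run):
1. the carriage is drawn out to its loading stop (within 2 mm) (value of joint carriage below 0.002 m), for 0.2 s.
2. the top glass lies flat in the carriage's pocket, with the carriage still at the loading stop (within 4 mm) (x of glass_top_mid in the frame of pocket between -0.003 and 0.003 m and y of glass_top_mid in the frame of pocket between -0.003 and 0.003 m and z of glass_top_mid in the frame of pocket between 0.0005 and 0.0037 m and angle between the z axis of glass_top_mid and the z axis of pocket, either way round below 0.03 rad and value of joint carriage below 0.004 m), for 0.3 s.
At the end, for the whole second after the job is handed in: The carriage is home (within 2 mm of its stop) with the top glass lying flat in its pocket (centre within 3 mm, on the floor within 1.2 mm, level within 0.03 rad) and at rest, and the other three glasses are still stacked in the magazine within 5 mm of where they were (value of joint carriage above 0.068 m and x of glass_top_mid in the frame of pocket between -0.003 and 0.003 m and y of glass_top_mid in the frame of pocket between -0.003 and 0.003 m and z of glass_top_mid in the frame of pocket between 0.0005 and 0.0037 m and angle between the z axis of glass_top_mid and the z axis of pocket, either way round below 0.03 rad and linear speed of glass_top below 0.01 m/s and distance of each of glass_second_mid, glass_third_mid, glass_bottom_mid from where it was at the start of the episode below 0.005 m); the robot touches nothing.
It fails at once if the top glass is pressed or pushed with more than 20 N (contact force between any of the arm, the fingers and glass_top above 20 N).
It fails at once if the top glass is lifted (more than 5 mm above where it lay) (z of glass_top_mid in the frame of gauge above 0.0495 m).
It fails at once if another glass is carried out of its place in the stack (moved more than 6 mm) (distance of any of glass_second_mid, glass_third_mid, glass_bottom_mid from where it was at the start of the episode above 0.006 m).
It fails at once if the carriage is slammed (faster than 0.35 m/s) (velocity of joint carriage above 0.35 m/s or velocity of joint carriage below -0.35 m/s).
It fails at once if a bystander (beaker, dish, cassette, white bottle) is moved more than 25 mm (distance of any of beaker, petri, cassette, white_bottle from where it was at the start of the episode above 0.025 m).
It also fails if it takes over 67 s, if anything falls off the work surface, if the arm or the gripper's body presses on something with over 40 N, if the wrist force passes 120 N, or if a joint passes its speed limit or range.

### The arm

A 6-joint arm with a two-finger parallel gripper is mounted at the origin on a cart in front of the work surface, level with it; the furniture and walls round the work are solid. World frame = base frame: x ahead of the robot, y to its left, z up, the work surface at z = 0. Lengths are in mm, angles in rad, forces in N, time in s.
With the tool pointing down it reaches from about 350 to 775 mm from the base axis. Payload 7.3 kg.
Tool frame: the origin (TCP) lies where the fingers leave the gripper's body, on its centre line; the fingertips stand tcp_to_tips ahead of it and the grasp point (between the pads) lies 47 mm ahead of it (tcp_to_tips is the distance from the TCP to the fingertips, in mm); z points along the fingers, y is the line along which they close (so a half turn about z gives the same grasp; the last joint's range is limited). The gripper opens to 92 mm and grips with 3 to 60 N. Pads are 19 mm wide; open, the fingers measure 130 mm over their backs; the gripper's body (75 mm by 190 mm) begins 47 mm behind the grasp point.
Start: joints at [-1.338, 0.342, 1.524, -0, 1.275, -0.146], TCP at [194.17, -487.787, 292.241] pointing down, gripper open.
Joint ranges: [-2.53, 2.53], [-0.77, 2.02], [0.04, 2.7], [-1, 4.14], [0.28, 2.66], [-3.11, 3.11]. Speed limits (rad/s): [2.57, 2.57, 3.14, 3.14, 3.14, 3.14].

### API

Orientations are given as a rotation vector (axis times angle).
In Python, from bench import get_state, get_image, sign_off, search_frame, place_of, tcp_to_tips gives the robot as it stands. The module is installed in compiled form; this text tells all that it offers.
- The arm moves only by the tool carry_out, never from a script. Its argument "steps" is a list of rows, each a list of 6 numbers: the shift along the tool's x, y, z normalised to -1 to 1, where 1 is 0.75 m, then the turn, a rotation vector about the tool's x, y, z normalised to -1 to 1, where 1 is pi rad. In form: [[x, y, z, wx, wy, wz], ...]. A call has exactly 10 rows; each row is the pose to reach, as a shift and turn from the pose commanded when the call began, along the tool's axes at that moment, turning the shorter way round; what a row does not reach only later rows make up. A row lasts 1/10 s, in which the tool goes at most 50 mm and 8.59 degrees, less where a joint would pass 70% of its speed; a pose out of reach is approached as far as the arm can. A call with a number of a shift or a turn outside -1 to 1 is refused whole. A call with a gripper value outside its range is refused whole. "claw" is the gripper's target within -1 to 1 (fully open at 1, half-way at 0, shut at -1), set as the call begins (left out, the last holds). The fingers move at their own pace and stop on an object; "force" is the grip in N (left out, the last holds). Time passes only in rows, so rows that repeat a pose let the fingers close, or fill a call up. It gives the time, the measured TCP pose, the force, the opening and the grip force at its end, in the units of the state.
- get_state(): the state, without advancing time (a new reading comes with each control period).
- get_image(name): name is "scene" or "top" or "wrist"; returns a dict with "frame" (400x640x3 uint8, red, green, blue), "z_map" (400x640 float32, mm along the optical axis (not along the pixel's ray), 0 where there is no reading), "mtx" (3x3 intrinsics, pixels), "extrinsics" (4x4, takes a point from camera to world coordinates). Camera axes: x right, y down, z forward; pixel columns grow to the right and rows downward; lengths in mm; the calibration is good to about 2 mm. The wrist camera is an equidistant fisheye: a pixel r from the principal point sees the ray r / f radians off the axis. A picture is of the moment at which its call begins.
- sign_off(): hands the job in; it is judged then, once.
Trained networks look in a picture, given as the dict that the camera call returned (one of the last four; its "shot" number tells which), for a name from the list of things; names that differ only in an ending like _2 or _b are one class to them, and where a whole thing is asked for, a point or a joint stands for the part that bears it (a point fixed in the world has none). Each returns a list of dicts, best first, with "score" (0 to 1); they miss things now and then, are a little off and sometimes report something else, mostly with a low value. They report only what shows in the picture. A call takes as long as a camera call. They do not tell look-alikes from the thing itself.
- search_frame(picture, label): "extent" ([left, top, right, bottom] in pixels, round what is visible of it).
- place_of(picture, label): "at" ([column, row] in pixels: a listed point, or the origin of a listed thing).
The state is a dict: "time": time; "joints": joint angles; "joint_velocities": joint speeds; "joint_efforts": joint torques, N m; "ee_pos": TCP position; "ee_rot": TCP orientation; "contact_force": force on the tool from outside, world axes, zero at the start; "wrist_torque": the same for the moment, N m; "gripper_width": finger opening in mm; "grasp_force": force on a finger pad.
Only numpy, scipy, OpenCV 4.12 (cv2) and the standard library are available. Lean on these libraries where they do the work, as an engineer would, in place of code of your own. Each camera call takes 0.05 s, during which the arm holds its last target. There are 200 camera calls.

## Working session

There is one attempt and no reset: what is moved stays moved. The work goes in short steps, Python scripts to look and compute and a tool call to move; the robot and the scene stay as the last step left them, time stands still between calls to the robot, and variables do not carry over. Pictures are saved under pics/ and viewed, at most 10 in all, crops included, and the job is handed in when it is done.

Besides the shell and the picture viewer there is one more tool, called after "Call:" as name(argument=value, ...) on one line, values as JSON. carry_out: Moves the arm, as the interface text tells. Its arguments: {"type":"object","properties":{"steps":{"type":"array","items":{"type":"array","items":{"type":"number"}}},"claw":{"type":"number"},"force":{"type":"number"}},"required":["steps"]}

```bash
mkdir -p pics; cat > h.py <<'E'
import numpy as np, cv2
from bench import *
from scipy.spatial.transform import Rotation as R
def ray(im,px):
    K=im["mtx"]; return np.array([(px[0]-K[0,2])/K[0,0],(px[1]-K[1,2])/K[1,1],1.])
def at_z(im,px,z):
    T=im["extrinsics"]; d=T[:3,:3]@ray(im,px); o=T[:3,3]; return o+d*(z-o[2])/d[2]
def deproj(im,px):
    z=im["z_map"][int(round(px[1])),int(round(px[0]))]; T=im["extrinsics"]; return T[:3,:3]@(ray(im,px)*z)+T[:3,3]
def save(im,n,crop=None,s=1):
    f=im["frame"][:,:,::-1]
    if crop: f=f[crop[1]:crop[3],crop[0]:crop[2]]
    cv2.imwrite("pics/"+n,cv2.resize(f,None,fx=s,fy=s,interpolation=cv2.INTER_CUBIC))
E
python3 - <<'E'
from h import *
print(get_state(), tcp_to_tips)
ims=[get_image(c) for c in("top","scene")]
for n,im in zip(("top","scene"),ims):
    save(im,n+"0.png"); print(n,im["mtx"].tolist(),im["extrinsics"].round(3).tolist())
    for l in("gauge","magazine","sill","pocket","grip","glass_top_mid","carriage","beaker","petri","cassette","white_bottle"):
        print(l,[(np.round(d["at"]).tolist(),round(d["score"],2),deproj(im,d["at"]).round().tolist()) for d in place_of(im,l)[:4]])
E
```

```text
{'time': 0.0, 'joints': array([-1.33798437e+00,  3.42713418e-01,  1.52502994e+00, -1.52191992e-05,
        1.27537660e+00, -1.46020188e-01]), 'joint_velocities': array([ 0.00025323,  0.00017108, -0.00108135, -0.00097469,  0.00092758,
        0.00147204]), 'joint_efforts': array([-1.19395327e-04, -4.31243598e+01, -2.44213468e+01,  7.15467031e-02,
        5.58741507e-02, -1.32240607e-04]), 'ee_pos': array([ 194.09921814, -487.46990095,  291.54519862]), 'ee_rot': array([-3.08390394e+00, -5.91235833e-01,  1.26860274e-04]), 'contact_force': array([ 0.50155803, -0.092589  , -0.41284718]), 'wrist_torque': array([ 0.03428795, -0.02168795, -0.04426438]), 'grasp_force': 0.0, 'gripper_width': 91.57768969287314} 65.5
top [[401.1164525350304, 0.0, 323.2389831647209], [0.0, 401.1164525350304, 197.6313643471333], [0.0, 0.0, 1.0]] [[0.002, -0.986, 0.165, 353.344], [-1.0, 0.002, 0.024, 183.255], [-0.024, -0.165, -0.986, 1399.505], [0.0, 0.0, 0.0, 1.0]]
gauge [([341.0, 179.0], 0.91, [639.0, 155.0, 75.0]), ([180.0, 241.0], 0.71, [431.0, 699.0, 55.0])]
magazine [([365.0, 183.0], 0.9, [629.0, 72.0, 48.0]), ([368.0, 165.0], 0.74, [694.0, 62.0, 48.0]), ([199.0, 251.0], 0.6, [398.0, 636.0, 43.0])]
sill [([185.0, 250.0], 0.68, [400.0, 677.0, 60.0]), ([353.0, 180.0], 0.63, [643.0, 114.0, 38.0])]
pocket [([342.0, 166.0], 0.69, [694.0, 151.0, 36.0]), ([170.0, 241.0], 0.66, [430.0, 731.0, 55.0])]
grip [([156.0, 259.0], 0.83, [371.0, 800.0, 3.0]), ([338.0, 177.0], 0.59, [660.0, 165.0, 12.0])]
glass_top_mid [([360.0, 182.0], 0.67, [632.0, 89.0, 46.0]), ([477.0, 190.0], 0.63, [613.0, -320.0, 5.0])]Traceback (most recent call last):
  File "<stdin>", line 7, in <module>
ValueError: it knows: beaker, cassette, gauge, glass_bottom_mid, glass_second_mid, glass_third_mid, glass_top_mid, grip, magazine, petri, pocket, sill, white_bottle
```

```bash
python3 - <<'E'
from h import *
im=get_image("top");save(im,"top1.png",(100,100,520,320),1.9)
im=get_image("scene")
save(im,"scene0.png"); print(im["mtx"].tolist(),im["extrinsics"].round(3).tolist())
for l in("gauge","magazine","sill","pocket","grip","glass_top_mid","beaker","petri","cassette","white_bottle"):
        print(l,[(np.round(d["at"]).tolist(),round(d["score"],2),deproj(im,d["at"]).round().tolist()) for d in place_of(im,l)[:4]])
E
```

```text
[[380.4483737867369, 0.0, 316.95560188419876], [0.0, 380.4483737867369, 193.86377167339333], [0.0, 0.0, 1.0]] [[-0.752, -0.323, 0.575, -353.991], [-0.659, 0.387, -0.645, 1245.207], [-0.015, -0.864, -0.503, 893.999], [0.0, 0.0, 0.0, 1.0]]
gauge [([313.0, 202.0], 0.67, [614.0, 189.0, 19.0]), ([246.0, 288.0], 0.57, [358.0, 769.0, 96.0])]
magazine [([322.0, 187.0], 0.8, [631.0, 104.0, 53.0]), ([271.0, 264.0], 0.65, [431.0, 605.0, 35.0]), ([320.0, 192.0], 0.55, [632.0, 120.0, 32.0]), ([332.0, 185.0], 0.33, [608.0, 61.0, 52.0])]
sill [([320.0, 190.0], 0.97, [637.0, 117.0, 40.0]), ([260.0, 276.0], 0.95, [395.0, 686.0, 64.0]), ([306.0, 190.0], 0.16, [680.0, 158.0, 41.0])]
pocket [([243.0, 277.0], 0.74, [441.0, 718.0, 54.0]), ([306.0, 192.0], 0.51, [671.0, 172.0, 41.0])]
grip [([251.0, 286.0], 0.85, [350.0, 754.0, 98.0]), ([372.0, 177.0], 0.67, [444.0, -12.0, 119.0]), ([311.0, 186.0], 0.5, [646.0, 165.0, 79.0])]
glass_top_mid [([376.0, 166.0], 0.51, [543.0, -194.0, 70.0]), ([323.0, 184.0], 0.39, [644.0, 83.0, 54.0])]
beaker [([302.0, 191.0], 0.48, [689.0, 179.0, 42.0]), ([372.0, 178.0], 0.36, [444.0, -14.0, 111.0])]
petri [([335.0, 183.0], 0.53, [652.0, -16.0, 12.0])]
cassette [([326.0, 185.0], 0.66, [636.0, 75.0, 47.0])]
white_bottle [([321.0, 185.0], 0.66, [652.0, 89.0, 47.0]), ([312.0, 186.0], 0.46, [643.0, 158.0, 77.0])]
```

View pics/top1.png

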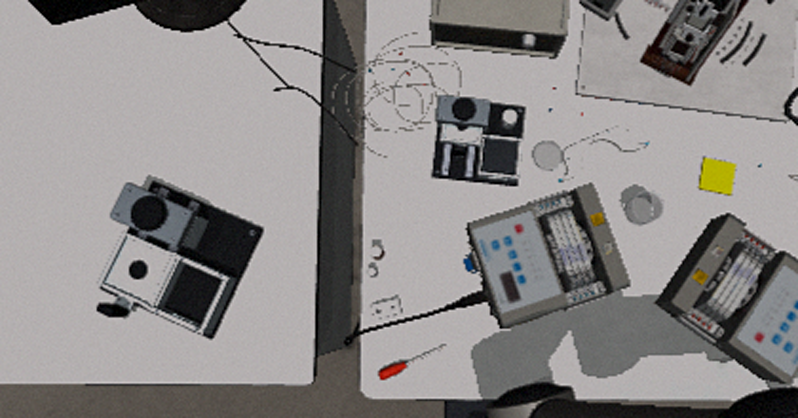

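View pics/scene0.png

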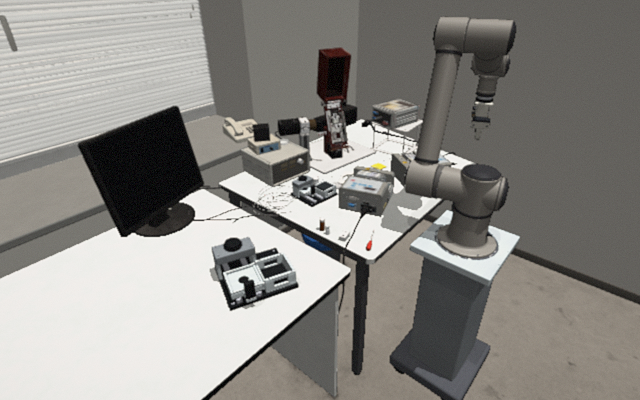

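Two candidates in the top image: the gauge on the near desk (full px ~(352,174)) and a bigger one on the other table (~(180,240)). The near one's base is about 47 px, or 160 mm, wide and within reach, so it fits; the other is larger and out of reach. I'll enlarge the near one to confirm.

```bash
cat >> h.py <<'E'
def row(p,yaw,s=None):
    """normalised row from current pose to tool at world p, x-axis yaw, pointing down"""
    s=s or get_state(); R0=R.from_rotvec(s["ee_rot"])
    Rt=R.from_matrix(np.array([[np.cos(yaw),np.sin(yaw),0],[np.sin(yaw),-np.cos(yaw),0],[0,0,-1]]))
    d=R0.inv().apply(np.array(p)-s["ee_pos"])/750; w=(R0.inv()*Rt).as_rotvec()/np.pi
    return np.r_[d,w].round(4).tolist()
E
python3 - <<'E'
from h import *
im=get_image("top");save(im,"crop.png",(315,140,385,205),9)
print(row([560,120,330],0))
# base plate sizes of both, pixels via depth
for px in [(328,194),(372,197),(375,154),(330,152)]: print(px,deproj(im,px).round())
print(get_image("wrist")["mtx"], get_image("wrist")["extrinsics"].round(2))
E
```

```text
[0.7529, -0.5726, -0.0505, 0.0001, 0.0, 0.1206]
(328, 194) [600. 200.   2.]
(372, 197) [586.  47.  19.]
(375, 154) [745.  32.   1.]
(330, 152) [754. 193.   0.]
[[309.70691629   0.         319.65756381]
 [  0.         309.70691629 199.93685705]
 [  0.           0.           1.        ]] [[ 3.7000e-01 -9.0000e-01 -2.3000e-01  2.5626e+02]
 [-9.3000e-01 -3.6000e-01 -9.0000e-02 -4.6288e+02]
 [ 0.0000e+00  2.5000e-01 -9.7000e-01  3.8523e+02]
 [ 0.0000e+00  0.0000e+00  0.0000e+00  1.0000e+00]]
```

View pics/crop.png

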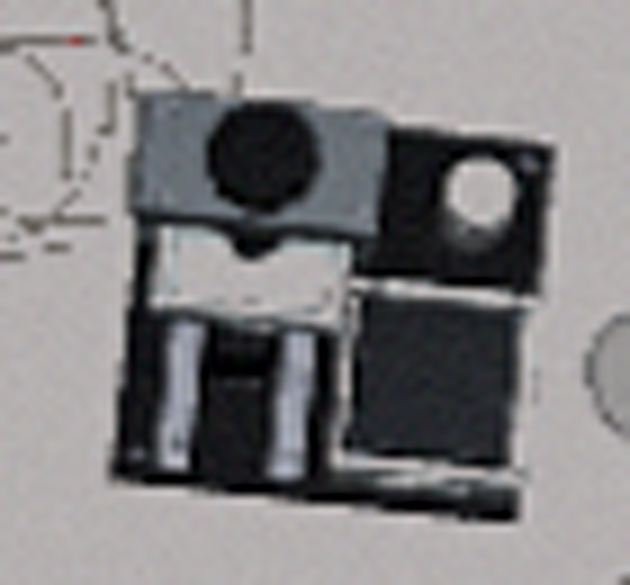

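The crop shows the base plate, grey head at the top, white bottle at (480,190), dark glass stack at (435,375), carriage partly under the head, and grip at about (240,345). This is the gauge meant. Moving above it for a close look.

Call:
carry_out(steps=[[0.08, -0.06, -0.08, 0, 0, 0.012], [0.75, -0.57, -0.08, 0, 0, 0.15], [0.75, -0.57, -0.08, 0, 0, 0.15], [0.75, -0.57, -0.08, 0, 0, 0.15], [0.75, -0.57, -0.08, 0, 0, 0.15], [0.75, -0.57, -0.08, 0, 0, 0.15], [0.75, -0.57, -0.08, 0, 0, 0.15], [0.75, -0.57, -0.08, 0, 0, 0.15], [0.75, -0.57, -0.08, 0, 0, 0.15], [0.75, -0.57, -0.08, 0, 0, 0.15]], claw=1)

```text
time: 2.15
ee_pos: [441.4, -77.0, 342.8]
ee_rot: [3.138, -0.145, 0.001]
contact_force: [1.0, -0.1, 0.6]
gripper_width: 91.8
grasp_force: 0.0
```

```bash
python3 - <<'E'
from h import *
print(row([560,120,310],-0.1), get_state()["ee_pos"])
E
```

```text
[0.1331, -0.2761, 0.0437, 0.0001, -0.0003, 0.0024] [441.44564864 -76.99272081 342.7760179 ]
```

Call:
carry_out(steps=[[0.13, -0.276, 0.043, 0, 0, 0.0024], [0.13, -0.276, 0.043, 0, 0, 0.0024], [0.13, -0.276, 0.043, 0, 0, 0.0024], [0.13, -0.276, 0.043, 0, 0, 0.0024], [0.13, -0.276, 0.043, 0, 0, 0.0024], [0.13, -0.276, 0.043, 0, 0, 0.0024], [0.13, -0.276, 0.043, 0, 0, 0.0024], [0.13, -0.276, 0.043, 0, 0, 0.0024], [0.13, -0.276, 0.043, 0, 0, 0.0024], [0.13, -0.276, 0.043, 0, 0, 0.0024]])

```text
time: 3.15
ee_pos: [556.8, 117.1, 310.7]
ee_rot: [3.137, -0.159, 0.001]
contact_force: [-0.4, -0.4, -0.1]
gripper_width: 91.6
grasp_force: 0.0
```

```bash
cat >> h.py <<'E'
def wray(im,px):
    K=im["mtx"]; u=(px[0]-K[0,2])/K[0,0]; v=(px[1]-K[1,2])/K[1,1]; r=np.hypot(u,v)
    s=np.sin(r)/r if r>1e-9 else 1; return np.array([u*s,v*s,np.cos(r)])
def w_at_z(im,px,z):
    T=im["extrinsics"]; d=T[:3,:3]@wray(im,px); o=T[:3,3]; return o+d*(z-o[2])/d[2]
def w_cloud(im):
    K=im["mtx"]; v,u=np.mgrid[:400,:640]; a=(u-K[0,2])/K[0,0]; b=(v-K[1,2])/K[1,1]; r=np.hypot(a,b)+1e-9
    t=np.tan(r)/r; z=im["z_map"]; P=np.stack([a*t*z,b*t*z,z],-1); T=im["extrinsics"]
    return P@T[:3,:3].T+T[:3,3]
def w_px(im,p):
    T=im["extrinsics"]; K=im["mtx"]; q=T[:3,:3].T@(np.array(p)-T[:3,3]); rr=np.hypot(q[0],q[1]); th=np.arctan2(rr,q[2])
    return np.array([K[0,2]+K[0,0]*th*q[0]/rr,K[1,2]+K[1,1]*th*q[1]/rr])
E
python3 - <<'E'
from h import *
im=get_image("wrist"); save(im,"w1.png",(120,60,520,360),2); s=get_state(); print(s["ee_pos"],s["ee_rot"],s["contact_force"])
C=w_cloud(im)
for l,z in (("gauge",0),("magazine",49),("sill",40),("pocket",37),("grip",67),("glass_top_mid",44.5),("petri",0),("white_bottle",12)):
    for d in place_of(im,l)[:2]:
        p=d["at"]; print(l,np.round(p),round(d["score"],2),w_at_z(im,p,z).round(1),"depth",C[int(p[1]),int(p[0])].round(1))
E
```

```text
[556.8500681  117.26511265 310.59789674] [ 3.13748303e+00 -1.59123584e-01  1.09776282e-03] [-0.68144975  0.75816132  0.82065474]
gauge [286. 107.] 0.71 [646.8 151.1   0. ] depth [642.4 144.2  77.6]
sill [318. 107.] 0.57 [640.3 110.6  40. ] depth [640.3 111.1  41.3]
sill [287. 105.] 0.3 [646.9 145.7  40. ] depth [645.5 143.   75.9]
pocket [280.  63.] 0.81 [698.2 148.9  37. ] depth [690.6 144.9  75.1]
grip [279. 106.] 0.78 [644.5 151.7  67. ] depth [644.3 150.5  76.7]
grip [ 18. 317.] 0.45 [338.3 806.1  67. ] depth [364.2 743.5  97.4]
glass_top_mid [345. 106.] 0.73 [638.5  78.9  44.5] depth [639.4  79.2  47.5]
glass_top_mid [578. 122.] 0.73 [ 611.1 -278.8   44.5] depth [ 610.6 -317.5    6.7]
petri [414.  97.] 0.76 [646.4 -17.9   0. ] depth [645.8 -12.   15.1]
white_bottle [351.  52.] 0.62 [708.4  61.9  12. ] depth [699.   68.3  57.2]
```

View pics/w1.png

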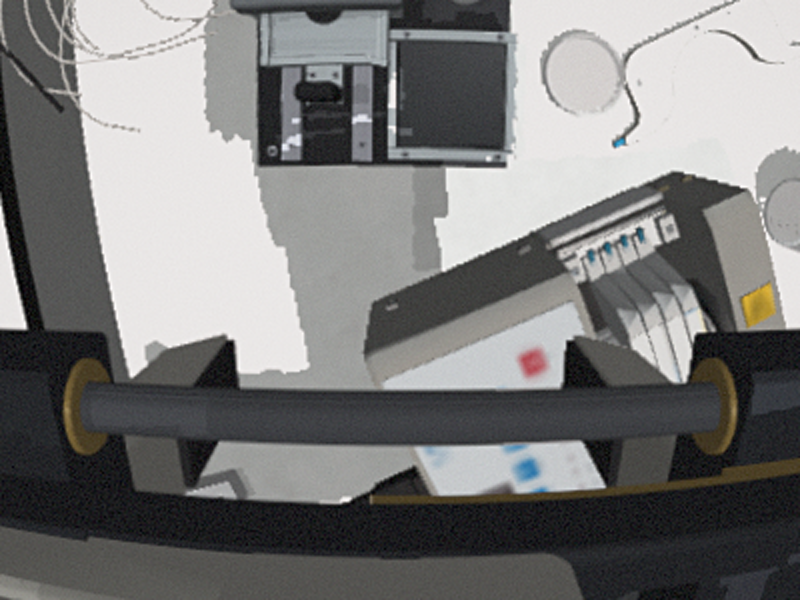

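The wrist view shows the carriage at crop (320,40), the black grip at (320,90), the glass stack at (455,95), the petri at (580,70), and the pump unit in front. I'll fit the gauge pose from depth and check the pump clearance.

```bash
python3 - <<'E'
from h import *
im=get_image("wrist"); C=w_cloud(im); Z=C[...,2]; X=C[...,0];Y=C[...,1]
roi=(X>560)&(X<790)&(Y>25)&(Y<230)
def rect(m,n):
    p=C[m][:,:2].astype(np.float32); r=cv2.minAreaRect(p); print(n,m.sum(),r, 'z',np.median(Z[m]).round(1))
rect(roi&(Z>7)&(Z<17)&(X<690),"base")
rect(roi&(Z>44)&(Z<51)&(Y<120)&(X<685),"mag")
col=im["frame"].astype(int); dark=col.max(-1)<75
rect(roi&(Z>44)&(Z<51)&(Y<112)&(Y>45)&(X<675)&dark,"glass")
rect(roi&(Z>71)&(Z<80)&(X<665)&(Y<175)&(Y>125),"grip")
rect(roi&(Z>86)&(Z<100),"head")
rect(roi&(Z>41)&(Z<47)&(Y>118)&(X>650),"carr")
rect(roi&(Z>7)&(Z<17)&(X<620),"front")
print("pump height grid")
for x in range(440,640,20): print(x,[int(np.nanmax(Z[(abs(X-x)<10)&(abs(Y-y)<12)],initial=-9)) for y in range(-60,240,25)])
E
```

```text
base 2724 ((647.7540893554688, 118.0972900390625), (160.99813842773438, 101.26939392089844), 83.91898345947266) z 12.5
mag 3685 ((637.271728515625, 81.51385498046875), (79.90103912353516, 76.2335433959961), 84.4524154663086) z 47.8
glass 2610 ((638.9462280273438, 78.32504272460938), (60.944393157958984, 64.39045715332031), 84.32161712646484) z 47.5
grip 216 ((645.4801635742188, 152.49301147460938), (22.348005294799805, 10.738202095031738), 82.53164672851562) z 76.5
head 1251 ((714.5662231445312, 145.1199493408203), (42.29952621459961, 41.55251693725586), 4.780981063842773) z 94.2
carr 329 ((678.4951782226562, 150.85867309570312), (69.17730712890625, 31.564739227294922), 82.93962097167969) z 44.3
front 926 ((608.6151123046875, 122.90701293945312), (159.67279052734375, 22.41284942626953), 83.91898345947266) z 12.4
pump height grid
440 [-9, -9, -9, 114, 114, 115, 114, 114, 1, 2, 1, 1]
460 [-9, -9, -9, -9, -9, 115, 114, 114, 1, 3, 2, 2]
480 [-9, 121, 121, -9, 114, 114, 114, 113, 1, 2, 2, 2]
500 [114, 121, 121, 121, 114, 115, 115, 115, 114, 2, 2, 2]
520 [115, 121, 121, 353, 354, 342, 329, 112, 108, 2, 2, 2]
540 [113, 116, 100, 354, 355, 354, 327, 2, 3, 290, 3, 353]
560 [114, 113, 74, 354, 355, 355, 354, 2, 2, 319, 354, 354]
580 [110, 64, 2, 355, 355, 355, 362, 363, 363, 363, 354, 354]
600 [12, 12, 3, 2, 51, 51, 51, 51, 328, 336, 355, 354]
620 [12, 16, 16, 16, 51, 49, 49, 403, 24, 24, 24, 3]
```

```bash
python3 - <<'E'
from h import *
print(row([645.4,152.4,170],-0.101), row([645.4,152.4,118],-0.101))
E
```

```text
[0.1128, -0.0572, 0.1868, 0.0, -0.0, 0.0003] [0.1128, -0.0572, 0.2561, 0.0, -0.0, 0.0003]
```

Call:
carry_out(steps=[[0.06, -0.03, 0.1, 0, 0, 0], [0.113, -0.0572, 0.187, 0, 0, 0], [0.113, -0.0572, 0.187, 0, 0, 0], [0.113, -0.0572, 0.187, 0, 0, 0], [0.113, -0.0572, 0.187, 0, 0, 0], [0.113, -0.0572, 0.187, 0, 0, 0], [0.113, -0.0572, 0.22, 0, 0, 0], [0.113, -0.0572, 0.256, 0, 0, 0], [0.113, -0.0572, 0.256, 0, 0, 0], [0.113, -0.0572, 0.256, 0, 0, 0]], claw=0)

```text
time: 4.65
ee_pos: [645.9, 152.2, 120.2]
ee_rot: [-3.137, 0.157, -0.003]
contact_force: [0.9, -0.0, 0.4]
gripper_width: 46.2
grasp_force: 0.0
```

Call:
carry_out(steps=[[0, 0, 0, 0, 0, 0], [0, 0, 0, 0, 0, 0], [0, 0, 0, 0, 0, 0], [0, 0, 0, 0, 0, 0], [0, 0, 0, 0, 0, 0], [0, 0, 0, 0, 0, 0], [0, 0, 0, 0, 0, 0], [0, 0, 0, 0, 0, 0], [0, 0, 0, 0, 0, 0], [0, 0, 0, 0, 0, 0]], claw=-1, force=20)

```text
time: 5.65
ee_pos: [646.0, 153.2, 119.2]
ee_rot: [-3.136, 0.157, -0.003]
contact_force: [-0.1, 4.5, 5.8]
gripper_width: 21.9
grasp_force: 20.0
```

Gripped (21.9 mm wide). Drawing the carriage out slowly.

Call:
carry_out(steps=[[-0.006, 0, 0, 0, 0, 0], [-0.014, 0, 0, 0, 0, 0], [-0.022, 0, 0, 0, 0, 0], [-0.03, 0, 0, 0, 0, 0], [-0.038, 0, 0, 0, 0, 0], [-0.046, 0, 0, 0, 0, 0], [-0.052, 0, 0, 0, 0, 0], [-0.058, 0, 0, 0, 0, 0], [-0.062, 0, 0, 0, 0, 0], [-0.062, 0, 0, 0, 0, 0]])

```text
time: 6.65
ee_pos: [600.1, 158.3, 119.1]
ee_rot: [-3.135, 0.157, -0.005]
contact_force: [1.1, 7.9, 4.9]
gripper_width: 22.1
grasp_force: 20.0
```

Call:
carry_out(steps=[[-0.001, 0, 0, 0, 0, 0], [-0.002, 0, 0, 0, 0, 0], [-0.003, 0, 0, 0, 0, 0], [-0.004, 0, 0, 0, 0, 0], [-0.004, 0, 0, 0, 0, 0], [-0.004, 0, 0, 0, 0, 0], [-0.004, 0, 0, 0, 0, 0], [-0.004, 0, 0, 0, 0, 0], [-0.004, 0, 0, 0, 0, 0], [-0.004, 0, 0, 0, 0, 0]])

```text
time: 7.65
ee_pos: [597.7, 158.6, 119.2]
ee_rot: [-3.135, 0.157, -0.007]
contact_force: [2.4, 8.4, 3.6]
gripper_width: 21.7
grasp_force: 20.0
```

Call:
carry_out(steps=[[-0.001, 0, 0, 0, 0, 0], [-0.002, 0, 0, 0, 0, 0], [-0.003, 0, 0, 0, 0, 0], [-0.004, 0, 0, 0, 0, 0], [-0.005, 0, 0, 0, 0, 0], [-0.006, 0, 0, 0, 0, 0], [-0.006, 0, 0, 0, 0, 0], [-0.006, 0, 0, 0, 0, 0], [-0.006, 0, 0, 0, 0, 0], [-0.006, 0, 0, 0, 0, 0]])

```text
time: 8.65
ee_pos: [593.2, 159.0, 119.1]
ee_rot: [-3.135, 0.157, -0.006]
contact_force: [3.5, 8.2, 3.5]
gripper_width: 22.0
grasp_force: 20.0
```

```bash
python3 - <<'E'
from h import *
im=get_image("wrist"); C=w_cloud(im); 
for l,z in (("pocket",37),("sill",40),("glass_top_mid",44.5),("magazine",49)):
    for d in place_of(im,l)[:2]:
        p=d["at"]; print(l,np.round(p),round(d["score"],2),w_at_z(im,p,z).round(1),"depth",C[int(p[1]),int(p[0])].round(1))
save(im,"w2.png",(170,60,470,285),2.6)
E
```

```text
pocket [596. 120.] 0.38 [657.2 -60.5  37. ] depth [ 657.2 -102.4    1.1]
sill [392. 151.] 0.62 [639.9 113.2  40. ] depth [640.1 113.8  40.8]
sill [  2. 363.] 0.58 [407.3 664.5  40. ] depth [436.2 606.8  59.7]
glass_top_mid [450. 153.] 0.68 [637.2  78.9  44.5] depth [637.9  80.1  46.8]
magazine [ 10. 388.] 0.7 [359.1 678.3  49. ] depth [349.  697.9  42.8]
```

View pics/w2.png

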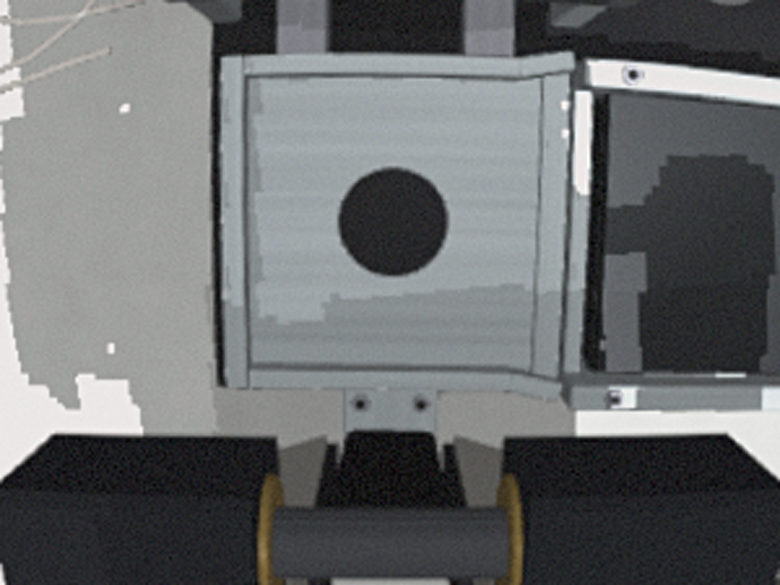

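The picture shows the pocket (hole at crop (393,221)) nearly opposite the magazine; the stop hasn't been felt yet, so I keep pulling in small steps.

Call:
carry_out(steps=[[-0.001, 0, 0, 0, 0, 0], [-0.002, 0, 0, 0, 0, 0], [-0.003, 0, 0, 0, 0, 0], [-0.004, 0, 0, 0, 0, 0], [-0.005, 0, 0, 0, 0, 0], [-0.005, 0, 0, 0, 0, 0], [-0.005, 0, 0, 0, 0, 0], [-0.005, 0, 0, 0, 0, 0], [-0.005, 0, 0, 0, 0, 0], [-0.005, 0, 0, 0, 0, 0]])

```text
time: 9.9
ee_pos: [591.5, 159.2, 119.2]
ee_rot: [-3.135, 0.157, -0.014]
contact_force: [11.3, 6.6, -1.8]
gripper_width: 22.0
grasp_force: 20.0
```

```bash
python3 - <<'E'
from h import *
im=get_image("wrist"); 
g=im["frame"][100:200,270:380].max(-1); n,lab,st,ce=cv2.connectedComponentsWithStats((g<70).astype(np.uint8))
for i in range(1,n):
    if 400<st[i,4]<3000: print(st[i], w_at_z(im,ce[i]+[270,100],37).round(1))
E
```

```text
[  30   25   42   41 1300] [645.2 153.2  37. ]
```

At the stop: 11 N and no more travel. The pocket measures (645.2,153.2), which puts the glass centre at (637.7,79.6), and that agrees with detection. Releasing and rising.

Call:
carry_out(steps=[[0, 0, 0, 0, 0, 0], [0, 0, 0, 0, 0, 0], [0, 0, 0, 0, 0, 0], [0, 0, 0, 0, 0, 0], [0, 0, 0, 0, 0, 0], [0, 0, -0.02, 0, 0, 0], [0, 0, -0.05, 0, 0, 0], [0, 0, -0.08, 0, 0, 0], [0, 0, -0.08, 0, 0, 0], [0, 0, -0.08, 0, 0, 0]], claw=0)

```text
time: 10.95
ee_pos: [588.0, 158.0, 178.0]
ee_rot: [3.138, -0.157, 0.001]
contact_force: [-0.4, -0.9, -0.7]
gripper_width: 45.8
grasp_force: 0.0
```

```bash
python3 - <<'E'
from h import *
s=get_state(); print(s["ee_pos"],s["contact_force"],row([637,73.4,150],-.101,s),row([637,73.4,117],-.101,s))
im=get_image("wrist"); C=w_cloud(im)
g=im["frame"].max(-1).copy(); 
for l,z in (("pocket",37),("sill",40),("glass_top_mid",44.5),("magazine",49),("grip",67)):
    for d in place_of(im,l)[:1]:
        p=d["at"]; print(l,np.round(p),round(d["score"],2),w_at_z(im,p,z).round(1),"depth",C[int(p[1]),int(p[0])].round(1))
E
```

```text
[588.01543684 158.03848398 178.00401006] [-0.39833365 -0.93719891 -0.72515673] [0.0762, 0.1058, 0.0374, 0.0, -0.0001, 0.0003] [0.0762, 0.1058, 0.0814, 0.0, -0.0001, 0.0003]
pocket [317. 134.] 0.76 [644.7 153.6  37. ] depth [645.2 153.9  37.5]
sill [373. 138.] 0.78 [638.8 112.1  40. ] depth [639.4 112.3  40.2]
glass_top_mid [414. 139.] 0.93 [636.   81.5  44.5] depth [636.2  82.4  47.2]
grip [317. 214.] 0.63 [592.1 158.9  67. ] depth [595.4 158.6  75.8]
```

Call:
carry_out(steps=[[0.04, 0.053, 0.01, 0, 0, 0], [0.076, 0.106, 0.037, 0, 0, 0], [0.076, 0.106, 0.037, 0, 0, 0], [0.076, 0.106, 0.037, 0, 0, 0], [0.076, 0.106, 0.06, 0, 0, 0], [0.076, 0.106, 0.081, 0, 0, 0], [0.076, 0.106, 0.081, 0, 0, 0], [0.076, 0.106, 0.081, 0, 0, 0], [0.076, 0.106, 0.081, 0, 0, 0], [0.076, 0.106, 0.081, 0, 0, 0]], claw=-1)

```text
time: 12.25
ee_pos: [637.3, 73.7, 118.5]
ee_rot: [-3.138, 0.156, -0.003]
contact_force: [-0.4, -0.3, -0.3]
gripper_width: 0.9
grasp_force: 0.0
```

Call:
carry_out(steps=[[0, 0, 0.001, 0, 0, 0], [0, 0, 0.002, 0, 0, 0], [0, 0, 0.003, 0, 0, 0], [0, 0, 0.004, 0, 0, 0], [0, 0, 0.005, 0, 0, 0], [0, 0, 0.005, 0, 0, 0], [0, 0, 0.005, 0, 0, 0], [0, 0, 0.005, 0, 0, 0], [0, 0, 0.005, 0, 0, 0], [0, 0, 0.005, 0, 0, 0]])

```text
time: 13.25
ee_pos: [636.9, 73.3, 113.6]
ee_rot: [3.138, -0.157, 0.0]
contact_force: [0.3, -1.8, -0.3]
gripper_width: 0.4
grasp_force: 0.0
```

Call:
carry_out(steps=[[0, 0, 0.0005, 0, 0, 0], [0, 0, 0.001, 0, 0, 0], [0, 0, 0.0015, 0, 0, 0], [0, 0, 0.002, 0, 0, 0], [0, 0, 0.0025, 0, 0, 0], [0, 0, 0.0025, 0, 0, 0], [0, 0, 0.0025, 0, 0, 0], [0, 0, 0.0025, 0, 0, 0], [0, 0, 0.0025, 0, 0, 0], [0, 0, 0.0025, 0, 0, 0]])

```text
time: 14.25
ee_pos: [637.0, 73.3, 111.9]
ee_rot: [3.138, -0.157, 0.001]
contact_force: [-1.3, -0.1, 4.6]
gripper_width: -0.0
grasp_force: 2.6
```

4.6 N at 0.6 mm of sinking, as expected. Starting the slide along the gauge's +y (tool −y).

Call:
carry_out(steps=[[0, -0.002, 0, 0, 0, 0], [0, -0.005, 0, 0, 0, 0], [0, -0.008, 0, 0, 0, 0], [0, -0.011, 0, 0, 0, 0], [0, -0.014, 0, 0, 0, 0], [0, -0.017, 0, 0, 0, 0], [0, -0.02, 0, 0, 0, 0], [0, -0.022, 0, 0, 0, 0], [0, -0.024, 0, 0, 0, 0], [0, -0.024, 0, 0, 0, 0]])

```text
time: 15.25
ee_pos: [639.0, 91.5, 112.0]
ee_rot: [3.138, -0.157, 0.001]
contact_force: [0.1, -0.1, 6.3]
gripper_width: 0.4
grasp_force: 2.6
```

```bash
python3 - <<'E'
from h import *
s=get_state();print(s["contact_force"])
im=get_image("wrist"); save(im,"w3.png",(170,60,470,285),2.6)
E
```

```text
[ 0.08248644 -0.05725172  6.2661413 ]
```

View pics/w3.png

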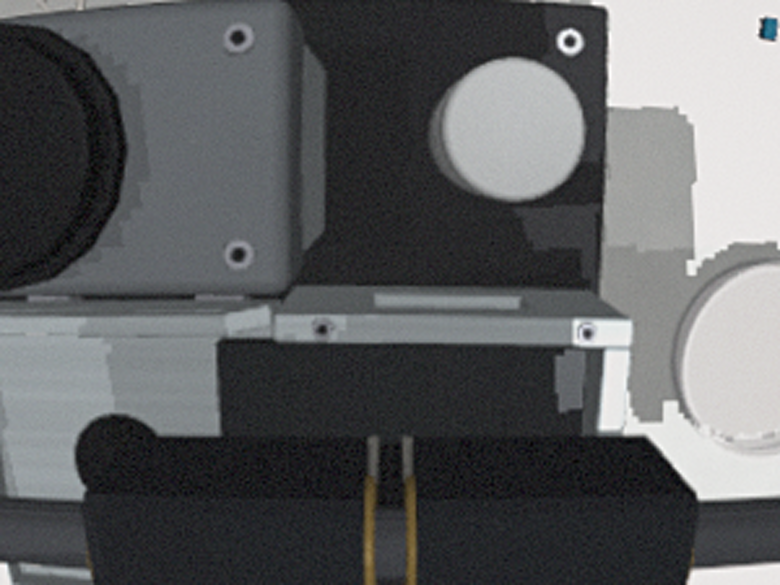

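The leading edge of the glass is at crop x≈220, past the sill (x≈270), so it follows the finger. Continuing.

Call:
carry_out(steps=[[0, -0.002, 0, 0, 0, 0], [0, -0.005, 0, 0, 0, 0], [0, -0.008, 0, 0, 0, 0], [0, -0.011, 0, 0, 0, 0], [0, -0.014, 0, 0, 0, 0], [0, -0.016, 0, 0, 0, 0], [0, -0.018, 0, 0, 0, 0], [0, -0.02, 0, 0, 0, 0], [0, -0.02, 0, 0, 0, 0], [0, -0.02, 0, 0, 0, 0]])

```text
time: 16.3
ee_pos: [640.4, 106.3, 111.9]
ee_rot: [-3.138, 0.157, -0.001]
contact_force: [-0.1, -0.3, 4.7]
gripper_width: 0.4
grasp_force: 2.5
```

```bash
cat >> h.py <<'E'
O=np.array([645.4,153.0]); XH=np.array([np.cos(-.101),np.sin(-.101)]); YH=np.array([-XH[1],XH[0]])
def g(p): d=np.array(p)[:2]-O; return np.array([d@XH,d@YH]).round(1)
def edge(im,z=46):
    # leading-edge gauge y of the dark glass, along gauge x = 18..26
    for gx in (16,20,24):
        gs=np.arange(-80,45,.5); v=[]
        for gy in gs:
            q=O+gx*XH+gy*YH; u=w_px(im,[*q,z]).round().astype(int); v.append(int(im["frame"][u[1],u[0]].max()) if 0<=u[1]<400 and 0<=u[0]<640 else -1)
        v=np.array(v); j=np.where((v[:-3]<65)&(v[3:]>=90))[0]; print(gx,"dark->light at gy",gs[j][:12].tolist())
E
python3 - <<'E'
from h import *
s=get_state();print(s["contact_force"],g(s["ee_pos"]),s["ee_pos"])
edge(get_image("wrist"))
E
```

```text
[-0.06718098 -0.25367207  4.7278679 ] [ -0.2 -46.9] [640.43980187 106.31925551 111.89231229]
16 dark->light at gy [-13.0, -12.5, -12.0]
20 dark->light at gy [-12.5, -12.0, -11.5]
24 dark->light at gy [-12.5, -12.0]
```

Call:
carry_out(steps=[[0, -0.002, 0, 0, 0, 0], [0, -0.004, 0.0001, 0, 0, 0], [0, -0.006, 0.0002, 0, 0, 0], [0, -0.008, 0.0003, 0, 0, 0], [0, -0.01, 0.0004, 0, 0, 0], [0, -0.012, 0.0005, 0, 0, 0], [0, -0.013, 0.0006, 0, 0, 0], [0, -0.013, 0.0006, 0, 0, 0], [0, -0.013, 0.0006, 0, 0, 0], [0, -0.013, 0.0006, 0, 0, 0]])

```text
time: 17.35
ee_pos: [641.4, 116.0, 111.5]
ee_rot: [-3.137, 0.157, -0.001]
contact_force: [-0.1, 0.8, 4.8]
gripper_width: 0.2
grasp_force: 2.6
```

```bash
cat > e.py <<'E'
from h import *
s=get_state();print(s["contact_force"].round(1),g(s["ee_pos"]),s["ee_pos"].round(1),s["grasp_force"])
edge(get_image("wrist"))
E
python3 e.py
```

```text
[-0.1  0.8  4.8] [ -0.2 -37.2] [641.4 116.  111.5] 2.5953551020938903
16 dark->light at gy [-4.0, -3.5]
20 dark->light at gy [-4.0, -3.5, -3.0]
24 dark->light at gy [-4.5, -4.0, -3.5]
```

Call:
carry_out(steps=[[0, -0.002, 0.0001, 0, 0, 0], [0, -0.004, 0.0003, 0, 0, 0], [0, -0.006, 0.0004, 0, 0, 0], [0, -0.008, 0.0006, 0, 0, 0], [0, -0.01, 0.0007, 0, 0, 0], [0, -0.012, 0.0009, 0, 0, 0], [0, -0.013, 0.001, 0, 0, 0], [0, -0.013, 0.001, 0, 0, 0], [0, -0.013, 0.001, 0, 0, 0], [0, -0.013, 0.001, 0, 0, 0]])

```text
time: 18.4
ee_pos: [642.4, 125.7, 110.9]
ee_rot: [-3.138, 0.157, -0.002]
contact_force: [0.2, -0.5, 5.3]
gripper_width: 0.2
grasp_force: 2.9
```

```bash
python3 e.py
```

```text
[ 0.2 -0.5  5.3] [ -0.2 -27.5] [642.4 125.7 110.9] 2.8894876182312146
16 dark->light at gy [-80.0, -79.5, 6.0, 6.5, 7.0]
20 dark->light at gy [5.5, 6.0, 6.5]
24 dark->light at gy [6.0, 6.5]
```

Call:
carry_out(steps=[[0, -0.001, 0.0001, 0, 0, 0], [0, -0.002, 0.0002, 0, 0, 0], [0, -0.004, 0.0003, 0, 0, 0], [0, -0.005, 0.0004, 0, 0, 0], [0, -0.006, 0.0005, 0, 0, 0], [0, -0.007, 0.0006, 0, 0, 0], [0, -0.008, 0.0006, 0, 0, 0], [0, -0.008, 0.0006, 0, 0, 0], [0, -0.008, 0.0006, 0, 0, 0], [0, -0.008, 0.0006, 0, 0, 0]])

```text
time: 19.45
ee_pos: [643.1, 131.6, 110.6]
ee_rot: [-3.138, 0.157, -0.002]
contact_force: [0.1, -0.9, 5.9]
gripper_width: 0.7
grasp_force: 3.2
```

```bash
python3 e.py
```

```text
[ 0.1 -0.9  5.9] [ -0.1 -21.5] [643.1 131.6 110.6] 3.167736172035802
16 dark->light at gy [-74.5, -74.0, -73.5, 11.5, 12.0, 12.5]
20 dark->light at gy [-75.5, 12.0, 12.5]
24 dark->light at gy [-75.5, -75.0, 11.5, 12.0, 12.5]
```

Call:
carry_out(steps=[[0, -0.001, 0.0001, 0, 0, 0], [0, -0.002, 0.0002, 0, 0, 0], [0, -0.003, 0.0004, 0, 0, 0], [0, -0.004, 0.0005, 0, 0, 0], [0, -0.005, 0.0007, 0, 0, 0], [0, -0.006, 0.0009, 0, 0, 0], [0, -0.007, 0.001, 0, 0, 0], [0, -0.007, 0.001, 0, 0, 0], [0, -0.007, 0.001, 0, 0, 0], [0, -0.007, 0.001, 0, 0, 0]])

```text
time: 20.5
ee_pos: [643.5, 136.8, 109.7]
ee_rot: [-3.138, 0.157, -0.001]
contact_force: [-0.0, -1.9, 6.9]
gripper_width: 0.6
grasp_force: 3.0
```

```bash
python3 e.py
```

```text
[-0.  -1.9  6.9] [ -0.2 -16.3] [643.5 136.8 109.7] 3.0312571115791798
16 dark->light at gy [-69.0, -68.5, -42.5, 16.5, 17.0, 17.5]
20 dark->light at gy [-70.0, -43.0, 16.5, 17.0, 17.5]
24 dark->light at gy [-70.0, -69.5, -43.0, -42.5, 17.0]
```

Call:
carry_out(steps=[[0, -0.001, 0, 0, 0, 0], [0, -0.002, 0, 0, 0, 0], [0, -0.003, 0, 0, 0, 0], [0, -0.004, 0.0001, 0, 0, 0], [0, -0.005, 0.0002, 0, 0, 0], [0, -0.006, 0.0003, 0, 0, 0], [0, -0.006, 0.0003, 0, 0, 0], [0, -0.006, 0.0003, 0, 0, 0], [0, -0.006, 0.0003, 0, 0, 0], [0, -0.006, 0.0003, 0, 0, 0]])

```text
time: 21.55
ee_pos: [644.0, 141.2, 109.4]
ee_rot: [-3.138, 0.157, -0.001]
contact_force: [0.4, -1.0, 5.8]
gripper_width: 0.2
grasp_force: 3.0
```

```bash
python3 e.py
```

```text
[ 0.4 -1.   5.8] [ -0.3 -11.8] [644.  141.2 109.4] 2.964910282753408
16 dark->light at gy [-63.0, -62.5, -62.0, -43.0, -42.5, -42.0, 21.0, 21.5, 22.0]
20 dark->light at gy [-66.0, -42.5, -42.0, 21.0, 21.5, 22.0]
24 dark->light at gy [-66.0, -65.5, -43.0, -42.5, -42.0, 21.0, 21.5, 22.0]
```

Call:
carry_out(steps=[[0, -0.001, 0, 0, 0, 0], [0, -0.002, 0, 0, 0, 0], [0, -0.003, 0.0001, 0, 0, 0], [0, -0.004, 0.0002, 0, 0, 0], [0, -0.005, 0.0003, 0, 0, 0], [0, -0.006, 0.0003, 0, 0, 0], [0, -0.006, 0.0003, 0, 0, 0], [0, -0.006, 0.0003, 0, 0, 0], [0, -0.006, 0.0003, 0, 0, 0], [0, -0.006, 0.0003, 0, 0, 0]])

```text
time: 22.6
ee_pos: [644.5, 145.7, 109.3]
ee_rot: [3.138, -0.157, 0.002]
contact_force: [0.5, -0.8, 5.5]
gripper_width: 0.7
grasp_force: 3.1
```

```bash
python3 e.py
```

```text
[ 0.5 -0.8  5.5] [-0.2 -7.3] [644.5 145.7 109.3] 3.108915310986049
16 dark->light at gy [-57.0, -56.5, -42.5, -42.0, -41.5, 25.5, 26.0, 26.5]
20 dark->light at gy [-62.0, -42.5, -42.0, 26.0, 26.5]
24 dark->light at gy [-62.5, -62.0, -61.5, -43.0, -42.5, -42.0, 25.5, 26.0]
```

Call:
carry_out(steps=[[0, -0.001, 0, 0, 0, 0], [0, -0.002, 0.0001, 0, 0, 0], [0, -0.003, 0.0002, 0, 0, 0], [0, -0.004, 0.0003, 0, 0, 0], [0, -0.004, 0.0004, 0, 0, 0], [0, -0.004, 0.0005, 0, 0, 0], [0, -0.004, 0.0005, 0, 0, 0], [0, -0.004, 0.0005, 0, 0, 0], [0, -0.004, 0.0005, 0, 0, 0], [0, -0.004, 0.0005, 0, 0, 0]])

```text
time: 23.65
ee_pos: [644.5, 148.7, 108.5]
ee_rot: [3.138, -0.157, 0.0]
contact_force: [0.4, -0.2, 0.5]
gripper_width: 0.5
grasp_force: 0.0
```

```bash
python3 e.py
```

```text
[ 0.4 -0.2  0.5] [-0.5 -4.4] [644.5 148.7 108.5] 0.0
16 dark->light at gy [-56.0, -55.5, -42.5, -42.0, 26.5, 27.0, 36.0, 36.5]
20 dark->light at gy [-58.5, -58.0, -42.5, -42.0, -41.5, 26.5, 27.0, 27.5, 36.0, 36.5]
24 dark->light at gy [-58.0, -57.5, -42.5, -42.0, 27.0, 27.5, 36.0]
```

The glass dropped (force to 0). Rising and backing off to check it.

Call:
carry_out(steps=[[0, 0, -0.01, 0, 0, 0], [0, 0, -0.04, 0, 0, 0], [-0.02, 0, -0.08, 0, 0, 0], [-0.06, 0, -0.08, 0, 0, 0], [-0.11, 0, -0.08, 0, 0, 0], [-0.11, 0, -0.08, 0, 0, 0], [-0.11, 0, -0.08, 0, 0, 0], [-0.11, 0, -0.08, 0, 0, 0], [-0.11, 0, -0.08, 0, 0, 0], [-0.11, 0, -0.08, 0, 0, 0]])

```text
time: 24.7
ee_pos: [563.1, 156.7, 168.4]
ee_rot: [3.138, -0.158, 0.001]
contact_force: [0.0, -0.2, -0.2]
gripper_width: 0.5
grasp_force: 0.0
```

```bash
cat > c.py <<'E'
from h import *
import sys
s=get_state();print(s["ee_pos"].round(1),s["contact_force"].round(1))
im=get_image("wrist"); C=w_cloud(im)
for l,z in (("pocket",37),("glass_top_mid",39.5),("grip",67)):
    for d in place_of(im,l)[:2]: print(l,round(d["score"],2),g(w_at_z(im,d["at"],z)))
G=np.stack([(C[...,:2]-O)@XH,(C[...,:2]-O)@YH],-1)
dark=im["frame"].max(-1)<80
m=dark&(abs(G[...,0])<40)&(abs(G[...,1])<40)&(abs(C[...,2]-42)<5)
n,lab,st,ce=cv2.connectedComponentsWithStats(m.astype(np.uint8)); k=1+st[1:,4].argmax(); m=lab==k
P=G[m]; print(m.sum(),cv2.minAreaRect(P.astype(np.float32)),"z",np.median(C[m][:,2]))
A=np.c_[P,np.ones(len(P))]; print("tilt",np.linalg.lstsq(A,C[m][:,2],rcond=None)[0].round(4))
save(im,sys.argv[1],(170,60,470,285),2.6)
E
python3 c.py w4.png
```

```text
[563.1 156.7 168.4] [ 0.  -0.2 -0.2]
glass_top_mid 0.69 [-0.6 -1.2]
grip 0.9 [-51.1   1. ]
6999 ((1.3733558654785156, -0.39696311950683594), (61.99845504760742, 60.963104248046875), 89.3675308227539) z 42.48299613031517
tilt [-2.30000e-03 -1.20000e-03  4.24757e+01]
```

View pics/w4.png

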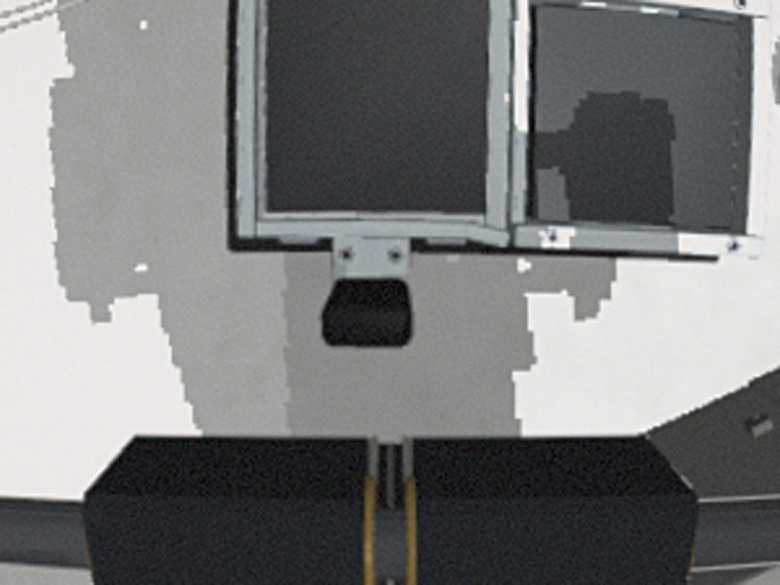

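The glass lies flat in the pocket: face at z≈42.5, centre within about 1 mm, tilt about 0.002. Lowering the closed fingers behind the grip to push it home.

Call:
carry_out(steps=[[0.0107, -0.0068, 0, 0, 0, 0], [0.0107, -0.0068, 0.02, 0, 0, 0], [0.0107, -0.0068, 0.04, 0, 0, 0], [0.0107, -0.0068, 0.062, 0, 0, 0], [0.0107, -0.0068, 0.062, 0, 0, 0], [0.0107, -0.0068, 0.062, 0, 0, 0], [0.014, -0.0068, 0.062, 0, 0, 0], [0.017, -0.0068, 0.062, 0, 0, 0], [0.02, -0.0068, 0.062, 0, 0, 0], [0.02, -0.0068, 0.062, 0, 0, 0]])

```text
time: 25.9
ee_pos: [578.1, 160.5, 122.3]
ee_rot: [-3.138, 0.157, -0.001]
contact_force: [-0.9, -0.7, 0.9]
gripper_width: 0.6
grasp_force: 0.5
```

Call:
carry_out(steps=[[0.003, 0, 0, 0, 0, 0], [0.007, 0, 0, 0, 0, 0], [0.012, 0, 0, 0, 0, 0], [0.017, 0, 0, 0, 0, 0], [0.022, 0, 0, 0, 0, 0], [0.027, 0, 0, 0, 0, 0], [0.031, 0, 0, 0, 0, 0], [0.034, 0, 0, 0, 0, 0], [0.036, 0, 0, 0, 0, 0], [0.036, 0, 0, 0, 0, 0]])

```text
time: 26.9
ee_pos: [605.0, 157.8, 121.9]
ee_rot: [3.138, -0.157, 0.001]
contact_force: [-0.4, 0.1, -0.7]
gripper_width: 0.4
grasp_force: 0.6
```

```bash
python3 c.py w5.png; python3 - <<'E'
from h import *
s=get_state();print(g(s["ee_pos"]))
E
```

```text
[605.  157.8 121.9] [-0.4  0.1 -0.7]
glass_top_mid 0.83 [30. -2.]
glass_top_mid 0.47 [  33.8 -211.8]
grip 0.94 [-24.   0.]
7497 ((20.040740966796875, -1.5140419006347656), (59.90934371948242, 40.088417053222656), 89.73014831542969) z 42.51419652537061
tilt [ 3.00000e-04 -1.60000e-03  4.25038e+01]
[-40.7   0.8]
```

View pics/w5.png

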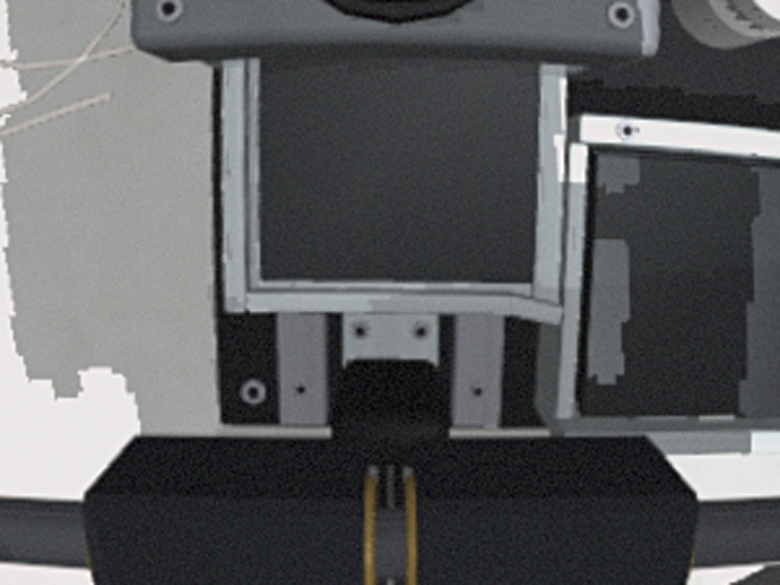

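The carriage moved about 28 mm, with the glass seated in the pocket and heading under the head. About 42 mm remain.

Call:
carry_out(steps=[[0.003, 0, 0, 0, 0, 0], [0.008, 0, 0, 0, 0, 0], [0.014, 0, 0, 0, 0, 0], [0.02, 0, 0, 0, 0, 0], [0.026, 0, 0, 0, 0, 0], [0.032, 0, 0, 0, 0, 0], [0.038, 0, 0, 0, 0, 0], [0.043, 0, 0, 0, 0, 0], [0.047, 0, 0, 0, 0, 0], [0.05, 0, 0, 0, 0, 0]])

```text
time: 28.1
ee_pos: [642.2, 153.9, 121.9]
ee_rot: [3.137, -0.157, -0.0]
contact_force: [-2.4, 0.2, 0.8]
gripper_width: 0.5
grasp_force: 1.3
```

Call:
carry_out(steps=[[0.001, 0, 0, 0, 0, 0], [0.002, 0, 0, 0, 0, 0], [0.003, 0, 0, 0, 0, 0], [0.004, 0, 0, 0, 0, 0], [0.005, 0, 0, 0, 0, 0], [0.005, 0, 0, 0, 0, 0], [0.005, 0, 0, 0, 0, 0], [0.005, 0, 0, 0, 0, 0], [0.005, 0, 0, 0, 0, 0], [0.005, 0, 0, 0, 0, 0]])

```text
time: 29.1
ee_pos: [645.4, 153.7, 121.9]
ee_rot: [3.137, -0.157, -0.001]
contact_force: [-5.7, -0.9, 0.2]
gripper_width: 0.7
grasp_force: 2.5
```

Call:
carry_out(steps=[[0.001, 0, 0, 0, 0, 0], [0.002, 0, 0, 0, 0, 0], [0.003, 0, 0, 0, 0, 0], [0.004, 0, 0, 0, 0, 0], [0.004, 0, 0, 0, 0, 0], [0.004, 0, 0, 0, 0, 0], [0.004, 0, 0, 0, 0, 0], [0.004, 0, 0, 0, 0, 0], [0.004, 0, 0, 0, 0, 0], [0.004, 0, 0, 0, 0, 0]])

```text
time: 30.1
ee_pos: [645.9, 153.7, 121.8]
ee_rot: [3.137, -0.156, -0.012]
contact_force: [-14.8, -0.6, 7.3]
gripper_width: 0.3
grasp_force: 7.6
```

At the home stop (15 N, no further travel). Backing off and checking.

Call:
carry_out(steps=[[-0.01, 0, 0, 0, 0, 0], [-0.03, 0, 0, 0, 0, 0], [-0.05, 0, -0.02, 0, 0, 0], [-0.06, 0, -0.06, 0, 0, 0], [-0.06, 0, -0.1, 0, 0, 0], [-0.06, 0, -0.1, 0, 0, 0], [-0.06, 0, -0.1, 0, 0, 0], [-0.06, 0, -0.1, 0, 0, 0], [-0.06, 0, -0.1, 0, 0, 0], [-0.06, 0, -0.1, 0, 0, 0]])

```text
time: 31.1
ee_pos: [603.7, 157.8, 195.9]
ee_rot: [3.137, -0.157, -0.002]
contact_force: [0.3, 0.0, 0.7]
gripper_width: 0.4
grasp_force: 0.0
```

```bash
python3 c.py w6.png
```

```text
[603.7 157.8 195.9] [0.3 0.  0.7]
pocket 0.62 [-286.3  592.3]
pocket 0.4 [  34.8 -223. ]
glass_top_mid 0.51 [  19.8 -144.1]
grip 0.96 [-385.8  643.7]
8 ((-19.47317123413086, -38.23110580444336), (5.490298748016357, 0.2686724066734314), 0.9042437076568604) z 38.25839873661175
tilt [-2.149000e-01  6.688000e+00  2.899009e+02]
```

View pics/w6.png

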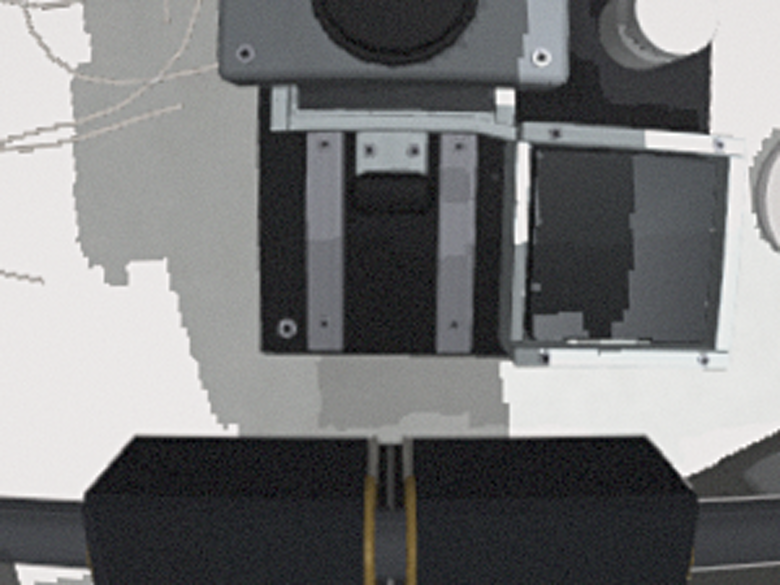

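The carriage sits home under the head with the glass edge visible at (400,95), the stack is in the magazine, and the arm is clear. Handing in after a grip position check.

```bash
python3 - <<'E'
from h import *
im=get_image("wrist"); p=(170+392/2.6,60+188/2.6); x=g(w_at_z(im,p,76)); print(x)
if x[0]>13: print(sign_off())
E
```

```text
[17.4 -0.5]
the job is handed in; nothing more can be done
None
```

The top glass lies in the carriage's pocket, the carriage is pushed home against its stop under the light head, the other glasses remain in the magazine, and the job is handed in; no verdict was returned.

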